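# Purge the leak-test circuit with the spring-return valve

## Task

Purge the test circuit: take the valve with the straight wing handle, twist the handle clockwise (seen from above) all the way to its stop and keep it there for a good second, then let go so that it springs back home by itself, and wait until it is home. Leave the setting of the regulator with the round knob as it is.

Things in the scene. Friction and masses are not known exactly. Their poses are not given: they have to be found in the camera images.
- purge_grip (a point): Point on the vertical turning axis of the wing handle, half-way up it, 65 mm above the table. The handle is a straight black bar on edge, 50 mm long, 12 mm thick, 50 to 80 mm above the table, on a round steel hub 33 mm across. The point turns with it: x runs along the bar, y across its thickness, z up.
- purge_handle (a joint): Turn of the wing handle in rad: 0 home, grows clockwise seen from above, stop at 1.047 (60 degrees); no turn the other way. A spring pulls it home (0.03 N m at home, 0.12 at the stop) against a damper (0.08 N m per rad/s): let go at the stop, it is home after about 1.5 s.
- purge_valve: Aluminium block under the wing handle, 66 x 66 mm, 35 mm high, a steel collar 42 mm across up to 40 mm, ports standing out 14 mm on two sides; fixed to the table. Origin under its centre, on the handle's axis; at home the bar lies along its x axis. It stands to the left or the right of the regulator.
- regulator_mark (a point): Outer end of the white pointer line on top of the regulator's round fluted black knob, 16 mm from the knob's vertical axis, 71 mm above the table; x points outward along the pointer. The knob, 40 mm across, 30 mm high, stays where it is put. Its block is like the purge valve's and fixed, with ports on two opposite sides.
Not all that is in view belongs to the job. What is shaped like the purge_valve but green, pink or yellow is not meant.

How it is judged:
By the outcome, as a careful person would: the job done as asked, in the order asked, and still so for the second after the job is handed in, with the robot touching nothing.
It also fails if it takes over 35 s, if anything falls off the work surface, if the arm or the gripper's body presses on something with over 40 N, if the wrist force passes 120 N, or if a joint passes its speed limit or range.

## Robot

A 6-joint arm with a two-finger parallel gripper is mounted at the origin on a cart in front of the work surface, level with it; the furniture and walls round the work are solid. World frame = base frame: x ahead of the robot, y to its left, z up, the work surface at z = 0. Lengths are in mm, angles in rad, forces in N, time in s.
With the tool pointing down it reaches from about 350 to 975 mm from the base axis. Payload 7.1 kg.
Tool frame: the origin (TCP) lies at the very end of the fingers, on their centre line; the grasp point (between the pads) lies 19 mm behind it; z points along the fingers, y is the direction in which the jaws open and shut (so a half turn about z gives the same grasp; the last joint's range is limited). The gripper opens to 88 mm and grips with 3 to 60 N. Pads are 20 mm wide; open, the fingers measure 115 mm over their backs; the gripper's body (75 mm by 178 mm) begins 61 mm behind the grasp point.
Start: joints at [-1.352, 0.423, 1.63, -0, 1.089, -0.019], TCP at [147.247, -607.39, 222.675] pointing down, gripper open.
Joint ranges: [-3, 3], [-0.9, 2.11], [0.09, 2.58], [-1.31, 4.45], [0.11, 2.69], [-2.54, 2.54]. Speed limits (rad/s): [2.39, 2.39, 3.01, 3.14, 3.14, 3.14].

## Interface

Orientations are given as a rotation vector (axis times angle).
In Python, from workcell import readout, imaging, close_job gives the robot as it stands.
- The arm moves only by the tool carry_out, never from a script. Its argument "rows" is a list of rows, each a list of 3 entries, a list of its own where there are three numbers: the shift along the tool's x, y, z in m, then the turn, a rotation vector about the tool's x, y, z in rad, then the closure, from 0 (fully open) to 1 (shut). In form: [[[dx, dy, dz], [wx, wy, wz], hand], ...]. A call has 1 to 12 rows; each row shifts and turns the commanded pose from where the row before left it, along the tool's axes as they then stand; what a row does not reach is not made up. A row lasts 1/12 s, in which the tool goes at most 41.7 mm and 7.16 degrees, less where a joint would pass 70% of its speed; a pose out of reach is approached as far as the arm can. A call with a gripper value outside its range is refused whole. The fingers move at their own pace and stop on an object; the grip force is fixed at half the most. Time passes only in rows, so rows that do not move let the fingers close. It gives the time, the measured TCP pose, the force and the opening at its end, in the units of the state.
- readout.get_obs(): the state, without advancing time (a new reading comes with each control period).
- imaging.get_image(name): name is "side" or "top"; returns the picture (384x512x3 uint8, red, green, blue); there is no depth.
- imaging.camera_params(name): a dict with "fx", "fy", "cx", "cy" (pixels), "k1" (the pictures are not rectified: a ray, as slopes to the right and down, at radius r is drawn at 1 + k1 r^2 times it, then the intrinsics apply), "rvec" (rotation vector, rad) and "tvec" (3), from world to camera coordinates, as OpenCV has them. Camera axes: x right, y down, z forward; pixel columns grow to the right and rows downward; lengths in mm; the calibration is good to about 2 mm. A picture is of the moment at which its call begins. camera_params takes no time and is no camera call.
- close_job(): hands the job in, once; it reports no verdict.
The state is a dict: "t": time; "qpos": joint angles; "qvel": joint speeds; "joint_torque": joint torques, N m; "ee_pos": TCP position; "orientation": TCP orientation; "ft_force": force on the tool from outside, world axes, zero at the start; "moment": the same for the moment, N m; "width": finger opening in mm.
Only numpy, scipy, OpenCV 4.12 (cv2) and the standard library are available. Lean on these libraries where they do the work, as an engineer would, in place of code of your own. Each camera call takes 0.05 s, during which the arm holds its last target.

## Working session

There is one attempt and no reset: what is moved stays moved. The work goes in short steps, Python scripts to look and compute and a tool call to move; the robot and the scene stay as the last step left them, time stands still between calls to the robot, and variables do not carry over. Pictures are saved under pics/ and viewed, and the job is handed in when it is done.

Besides the shell and the picture viewer there is one more tool, called after "Request:" as name([rows], argument=value, ...), one row to a line, values as JSON. carry_out: Moves the arm, as the interface text tells. Its arguments: {"type":"object","properties":{"rows":{"type":"array","items":{"type":"array"}}},"required":["rows"]}

```bash
mkdir -p pics; python3 - <<'E'
from workcell import readout, imaging
import cv2
print(readout.get_obs())
for n in("side","top"):
    cv2.imwrite(f"pics/{n}0.png",imaging.get_image(n)[:,:,::-1]); print(n,imaging.camera_params(n))
E
```

```text
{'t': 0.0, 'qpos': array([-1.35196689e+00,  4.23842970e-01,  1.63069585e+00,  2.75877838e-05,
        1.08861277e+00, -1.90031746e-02]), 'qvel': array([ 1.26205882e-03,  4.34481281e-04,  2.96185230e-06, -1.64900087e-03,
        5.70114736e-04,  8.20707238e-04]), 'joint_torque': array([ 1.99865608e-03, -5.44618893e+01, -2.73666126e+01,  6.44525257e-02,
        2.27624341e-02, -1.04683675e-04]), 'ee_pos': array([ 147.15528706, -606.84571444,  221.89807987]), 'orientation': array([-3.11786580e+00, -3.72502447e-01,  2.05969373e-04]), 'ft_force': array([-0.02283473, -0.30984941, -0.59593988]), 'moment': array([-0.02829041,  0.03543657,  0.03852782]), 'width': 87.8429708875404}
side {'fx': 372.50673284412613, 'fy': 372.50673284412613, 'cx': 256.9136132863851, 'cy': 195.43225561977852, 'k1': -0.020500543785763964, 'rvec': array([ 0.57170994, -2.370854  ,  1.53669896]), 'tvec': array([501.20958177, 125.44207443, 858.13935166])}
top {'fx': 441.3569698047185, 'fy': 441.3569698047185, 'cx': 258.04382860268186, 'cy': 189.1106340945024, 'k1': -0.03313116326226797, 'rvec': array([ 2.17245765, -2.19525209,  0.09072127]), 'tvec': array([  99.24933342,  502.85377603, 1229.90301145])}
```

View pics/top0.png

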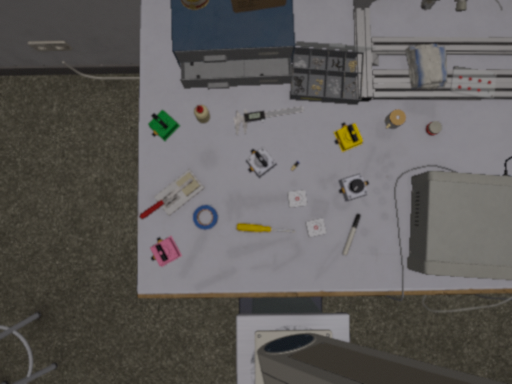

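View pics/side0.png

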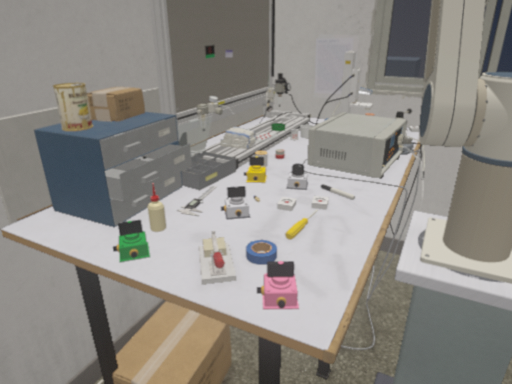

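The top view shows the grey wing-handle valve at about (262,161) and the round-knob regulator at about (353,187). Green, pink and yellow decoys are also in view. In the side view the purge valve is at about (237,203).

```bash
cat > h.py <<'E'
import numpy as np, cv2
from workcell import imaging
def cam(n):
    p=imaging.camera_params(n); R=cv2.Rodrigues(p["rvec"])[0]; return p,R,np.array(p["tvec"])
def ray(n,u,v):
    p,R,t=cam(n); d=np.array([(u-p["cx"])/p["fx"],(v-p["cy"])/p["fy"]]); x=d.copy()
    for _ in range(20): x=d/(1+p["k1"]*(x@x))
    return -R.T@t, R.T@np.array([x[0],x[1],1])
def onplane(n,u,v,z):
    o,d=ray(n,u,v); return o+d*(z-o[2])/d[2]
def proj(n,P):
    p,R,t=cam(n); c=R@np.asarray(P,float)+t; x=c[:2]/c[2]; x=x*(1+p["k1"]*(x@x)); return np.array([p["fx"]*x[0]+p["cx"],p["fy"]*x[1]+p["cy"]])
E
python3 - <<'E'
from h import *
a=cv2.imread("pics/top0.png"); b=cv2.imread("pics/side0.png")
c1=cv2.resize(a[135:190,235:290],(550,550),interpolation=cv2.INTER_CUBIC)
cv2.imwrite("pics/topz.png",c1)
cv2.imwrite("pics/sidez.png",cv2.resize(b[175:225,210:265],(770,700)[:2] and (660,600),interpolation=cv2.INTER_CUBIC))
print(onplane("top",262,161,65))
g=cv2.cvtColor(a,cv2.COLOR_BGR2GRAY)
print(g[145:180,245:280:1][5:25])
E
```

```text
[577.4762414   82.57280934  65.        ]
[[136 136 136 135 127 108  73  46  49  70  89 102 109 124 140 143 131 121
  128 139 138 132 132 136 135 136 135 135 135 135 134 135 135 134 134]
 [135 136 135 135 126 102  62  47  61  67  62  64  79 108 135 145 142 138
  140 146 144 137 132 134 135 135 136 135 136 135 135 134 135 135 134]
 [135 135 135 135 131 111  79  67  80  75  51  35  44  77 113 136 144 145
  146 147 147 144 139 135 134 135 135 136 136 136 135 136 135 135 134]
 [135 135 135 136 133 121  98  92 101  88  50  26  28  49  84 117 133 137
  138 140 144 146 143 137 134 134 135 136 137 135 135 135 135 135 135]
 [136 136 135 135 134 127 118 119 124 108  65  27  22  31  54  86 109 119
  122 127 135 142 144 141 134 132 134 135 135 135 135 135 135 134 135]
 [136 136 136 134 130 131 135 141 141 124  82  38  22  26  37  59  85 103
  112 116 124 134 142 143 138 132 132 135 136 135 136 136 135 135 135]
 [136 137 135 132 128 134 144 149 146 131  98  56  26  23  37  55  72  90
  103 113 117 123 135 143 144 138 134 135 135 135 136 135 135 135 135]
 [136 136 132 129 130 138 147 149 144 131 10
[... 1141 characters left out ...]
 113 135 145 141 130 116 106 103 104 103  93  73
   45  29  25  44  83 121 140 140 128 109  91  86  97 113 127 134 136]
 [136 136 133 119  94  81  98 123 140 145 140 127 116 108 105 101  98  89
   74  60  53  71 104 129 136 125 106  87  85 101 120 130 134 135 136]
 [136 136 132 119  94  78  90 109 128 141 145 139 131 125 117 111 113 112
  111 103 101 111 123 128 119 100  84  82  99 119 131 135 136 136 135]
 [135 134 125 101  70  63  83 100 111 128 142 146 145 140 132 127 130 132
  134 134 133 132 126 112  94  85  93 108 120 129 135 136 136 135 136]
 [135 132 117  83  48  44  69  91  97 112 133 146 148 147 142 141 142 143
  145 143 138 126 106  87  85  99 117 128 134 135 135 136 136 136 136]]
```

View pics/topz.png

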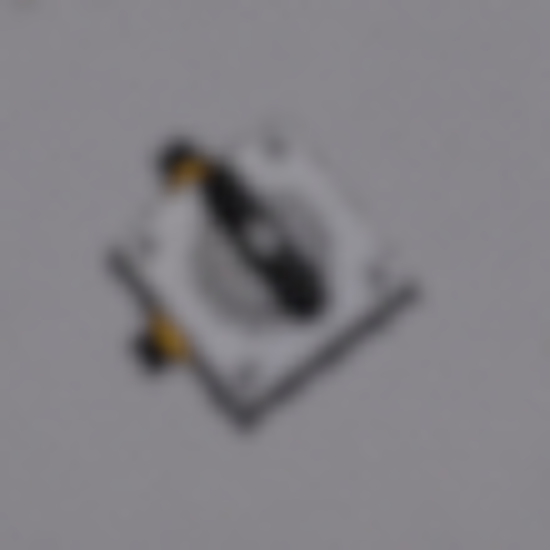

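View pics/sidez.png

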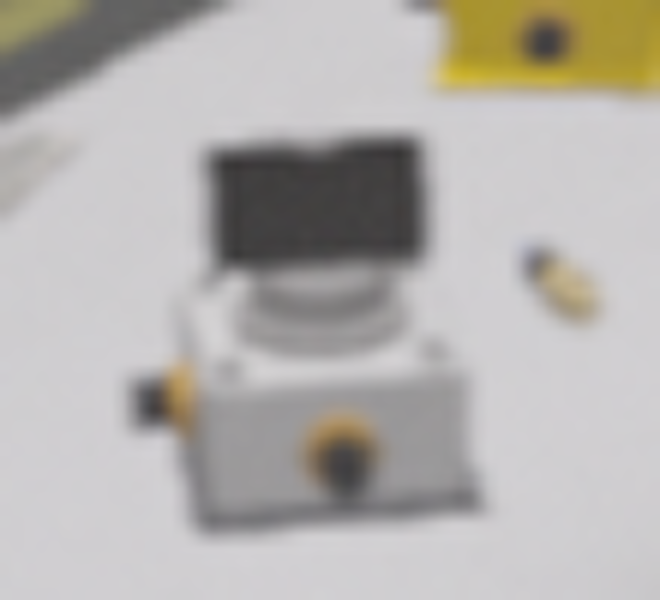

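```bash
python3 - <<'E'
from h import *
np.set_printoptions(precision=1,suppress=True)
for n in("top","side"): print(n,ray(n,256,192)[0])
T=lambda x,y:(235+(x+.5)/10-.5,135+(y+.5)/10-.5)
S=lambda x,y:(210+(x+.5)/12-.5,175+(y+.5)/12-.5)
a=cv2.imread("pics/top0.png"); s=cv2.resize(a[135:190,235:290],(550,550),interpolation=cv2.INTER_CUBIC)
g=cv2.cvtColor(s,cv2.COLOR_BGR2GRAY)
m=((g<75)).astype(np.uint8)
m[:, :195]=0; m[340:]=0; m[:150]=0
n,l,st,c=cv2.connectedComponentsWithStats(m); k=1+np.argmax(st[1:,4]); print(st[k],c[k])
cs=cv2.findContours((l==k).astype(np.uint8),0,1)[0]; r=cv2.minAreaRect(max(cs,key=cv2.contourArea)); print(r)
bp=cv2.boxPoints(r)
for z in (65,80): print(z,[onplane("top",*T(*q),z) for q in bp], onplane("top",*T(*r[0]),z))
# side: top corners z=80, bottom z=50
for q,z in [((210,150),80),((415,138),80),((222,264),50),((425,262),50)]: print(q,z,onplane("side",*S(*q),z))
# base corners on z=0 both views
for q in [(112,258),(245,425),(415,293)]: print("topbase",onplane("top",*T(*q),0))
for q in [(203,528),(485,505)]: print("sidebase",onplane("side",*S(*q),0))
E
```

```text
top [ 406.4  100.6 1265. ]
side [109.6 880.  465.8]
[ 195  154  130  166 7426] [259.3 242.7]
((255.85598754882812, 233.73841857910156), (200.58279418945312, 55.49253463745117), 53.68635559082031)
65 [array([604.1, 109.8,  65. ]), array([613.1,  97.5,  65. ]), array([568. ,  65.4,  65. ]), array([559.1,  77.7,  65. ])] [586.   87.6  65. ]
80 [array([601.6, 109.7,  80. ]), array([610.5,  97.5,  80. ]), array([566. ,  65.8,  80. ]), array([557.2,  78. ,  80. ])] [583.8  87.8  80. ]
(210, 150) 80 [602.2  99.3  80. ]
(415, 138) 80 [564.8  72.5  80. ]
(222, 264) 50 [603.2  94.5  50. ]
(425, 262) 50 [562.7  72.7  50. ]
topbase [589.1 128.5   0. ]
topbase [540.2  90.6   0. ]
topbase [578.   41.1   0. ]
sidebase [591.2 125.8   0. ]
sidebase [540.   87.2   0. ]
```

```bash
python3 - <<'E'
from h import *
np.set_printoptions(precision=1,suppress=True)
T=lambda x,y:(235+(x+.5)/10-.5,135+(y+.5)/10-.5)
print("dot",onplane("top",*T(265,237),80))
print("ends",onplane("top",*T(215,172),80),onplane("top",*T(312,312),80), "mid",onplane("top",*T(263.5,242),80))
# instrument
for z in(0,100,150): print(z,[onplane("top",*q,z)[:2] for q in [(413,278),(425,172),(413,225)]])
for z in(0,100,150): print(z,[onplane("side",*q,z)[:2] for q in [(313,130),(367,145),(312,163),(363,178)]])
for P in [(583.5,84,80),(583.5,84,0)]: print(proj("top",P),proj("side",P))
E
```

```text
dot [582.9  85.3  80. ]
ends [600.8  98.6  80. ] [562.3  72.8  80. ] mid [581.5  85.7  80. ]
0 [array([ 246.8, -345. ]), array([ 550.2, -391.2]), array([ 397.4, -350.3])]
100 [array([ 259.4, -309.8]), array([ 538.9, -352.4]), array([ 398.1, -314.6])]
150 [array([ 265.7, -292.2]), array([ 533.2, -332.9]), array([ 398.4, -296.8])]
0 [array([ 705.9, -896.8]), array([ 404.5, -750.4]), array([ 539.2, -411.2]), array([ 330.7, -341.5])]
100 [array([ 577.9, -515.4]), array([ 341.2, -400.4]), array([ 447., -134.]), array([283.2, -79.3])]
150 [array([ 513.9, -324.6]), array([ 309.6, -225.3]), array([400.9,   4.6]), array([259.5,  51.8])]
[261.5 158. ] [236.  186.3]
[261.2 162.1] [236.7 212.9]
```

Request:
carry_out([
  [[0.024,-0.024,-0.006],[0,0,0],0],
  [[0.024,-0.024,-0.006],[0,0,0],0],
  [[0.024,-0.024,-0.006],[0,0,0],0],
  [[0.024,-0.024,-0.006],[0,0,0],0],
  [[0.024,-0.024,-0.006],[0,0,0],0],
  [[0.024,-0.024,-0.006],[0,0,0],0],
  [[0.024,-0.024,-0.006],[0,0,0],0],
  [[0.024,-0.024,-0.006],[0,0,0],0],
  [[0.024,-0.024,-0.006],[0,0,0],0],
  [[0.024,-0.024,-0.006],[0,0,0],0],
  [[0.024,-0.024,-0.006],[0,0,0],0],
  [[0.024,-0.024,-0.006],[0,0,0],0],
])

```text
t: 1.1
ee_pos: [359.6, -258.0, 294.8]
orientation: [-3.119, -0.372, 0.0]
ft_force: [0.8, -0.9, -0.4]
width: 87.8
```

Request:
carry_out([
  [[0.025,-0.0235,0.005],[0,0,0],0],
  [[0.025,-0.0235,0.005],[0,0,0],0],
  [[0.025,-0.0235,0.005],[0,0,0],0],
  [[0.025,-0.0235,0.005],[0,0,0],0],
  [[0.025,-0.0235,0.008],[0,0,0],0],
  [[0.025,-0.0235,0.008],[0,0,0],0],
  [[0.025,-0.0235,0.01],[0,0,0],0],
  [[0.025,-0.0235,0.01],[0,0,0],0],
  [[0.025,-0.0235,0.01],[0,0,0],0],
  [[0.025,-0.0235,0.01],[0,0,0],0],
  [[0.025,-0.0235,0.01],[0,0,0],0],
  [[0.0245,-0.0235,0.01],[0,0,0],0],
])

```text
t: 2.1
ee_pos: [584.4, 86.6, 197.8]
orientation: [3.119, 0.373, -0.001]
ft_force: [0.7, -0.5, 0.7]
width: 87.7
```

Request:
carry_out([
  [[0,0,0],[0,0,-0.1],0],
  [[0,0,0],[0,0,-0.1],0],
  [[0,0,0],[0,0,-0.1],0],
  [[0,0,0],[0,0,-0.108],0],
  [[0,0,0],[0,0,0],0],
])

```text
t: 2.52
ee_pos: [583.6, 85.1, 198.2]
orientation: [-2.977, -1.003, 0.002]
ft_force: [-0.7, 0.0, 0.1]
width: 87.7
```

```bash
cat >look.py <<'E'
import sys
from h import *
from workcell import readout
import scipy.spatial.transform as st
np.set_printoptions(precision=2,suppress=True)
o=readout.get_obs(); R=st.Rotation.from_rotvec(o["orientation"]).as_matrix()
print(o["t"],o["ee_pos"],"yaw x",np.degrees(np.arctan2(R[1,0],R[0,0])),"tilt",R[:,2],"F",o["ft_force"],o["moment"],"w",o["width"],"q",o["qpos"])
tag=sys.argv[1]
a=imaging.get_image("top"); b=imaging.get_image("side")
out=np.hstack([cv2.resize(a[120:200,215:305],(405,360),interpolation=cv2.INTER_CUBIC),cv2.resize(b[130:230,180:290],(396,360),interpolation=cv2.INTER_CUBIC)])
cv2.imwrite(f"pics/{tag}.png",out[:,:,::-1])
# world error -> tool axes
tgt=np.array([float(x) for x in sys.argv[2:5]]); print("tool shift mm",R.T@(tgt-o["ee_pos"]))
E
python3 look.py above 583 84.5 56
```

```text
2.5167 [583.62  85.09 198.17] yaw x 37.23706800032161 tilt [-0. -0. -1.] F [-0.71  0.    0.1 ] [-0.02 -0.02 -0.03] w 87.6890227240708 q [ 0.12  0.4   1.73 -0.    1.01  1.05]
tool shift mm [ -0.72   0.17 142.17]
```

View pics/above.png

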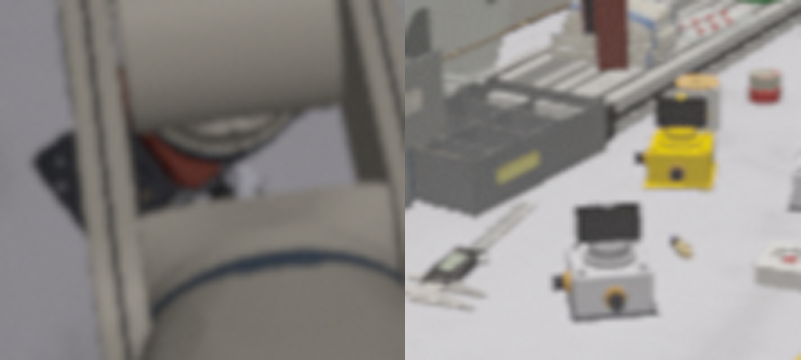

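The arm hides the valve in the top view. In the side view the valve is undisturbed, with the bar at about (608,222) in the composite. I'm descending so the open fingers straddle the bar.

Request:
carry_out([
  [[-0.0007,0,0.02],[0,0,0],0],
  [[0,0,0.025],[0,0,0],0],
  [[0,0,0.025],[0,0,0],0],
  [[0,0,0.025],[0,0,0],0],
  [[0,0,0.022],[0,0,0],0],
  [[0,0,0.015],[0,0,0],0],
  [[0,0,0.01],[0,0,0],0],
  [[0,0,0],[0,0,0],0],
  [[0,0,0],[0,0,0],0],
])

```text
t: 3.37
ee_pos: [583.4, 84.5, 56.6]
orientation: [-2.98, -0.995, 0.001]
ft_force: [0.5, -0.3, 0.5]
width: 87.8
```

```bash
python3 look.py down 583 84.5 56
```

```text
3.3667 [583.38  84.5   56.63] yaw x 36.92517597837753 tilt [-0. -0. -1.] F [ 0.45 -0.32  0.48] [-0.08  0.05  0.04] w 87.80858018752568 q [0.12 0.6  1.8  0.   0.74 1.05]
tool shift mm [-0.3  -0.23  0.63]
```

View pics/down.png

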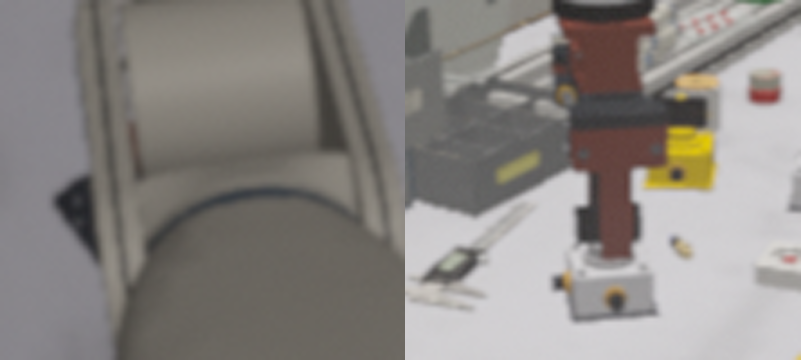

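The side view shows the near finger in front of the bar with its tip at the bar's foot, so the bar sits between the fingers. I'll close in two steps and watch the force for any off-centre contact.

Request:
carry_out([
  [[0,0,0],[0,0,0],0.78],
  [[0,0,0],[0,0,0],0.78],
  [[0,0,0],[0,0,0],0.78],
  [[0,0,0],[0,0,0],0.78],
  [[0,0,0],[0,0,0],0.78],
  [[0,0,0],[0,0,0],0.78],
  [[0,0,0],[0,0,0],0.78],
  [[0,0,0],[0,0,0],0.78],
])

```text
t: 4.13
ee_pos: [583.4, 84.5, 56.7]
orientation: [-2.979, -0.997, 0.0]
ft_force: [-0.2, 0.6, 0.8]
width: 37.7
```

Request:
carry_out([
  [[0,0,0],[0,0,0],1],
  [[0,0,0],[0,0,0],1],
  [[0,0,0],[0,0,0],1],
  [[0,0,0],[0,0,0],1],
])

```text
t: 4.47
ee_pos: [583.3, 84.6, 56.7]
orientation: [-2.979, -0.997, 0.0]
ft_force: [-1.7, 3.5, 3.4]
width: 12.0
```

```bash
python3 look.py grip 583 84.5 56
```

```text
4.4667 [583.28  84.61  56.65] yaw x 36.99974761842352 tilt [-0.  0. -1.] F [-1.73  3.48  3.38] [ 0.66  0.29 -0.  ] w 12.011973785292186 q [0.12 0.6  1.8  0.   0.74 1.05]
tool shift mm [-0.29 -0.09  0.65]
```

View pics/grip.png

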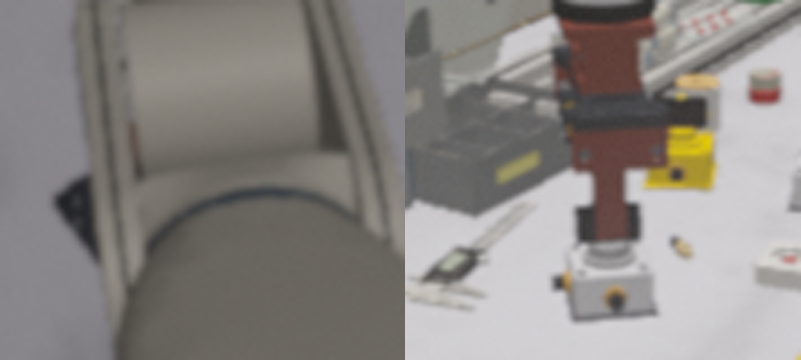

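Width is 12.0 mm, which matches the bar, and the side force is small (4 N). In the picture the finger covers the middle of the bar. Next I twist clockwise, which is + about tool z because that axis points down.

Request:
carry_out([
  [[0,-0.0005,0],[0,0,0.02],1],
  [[0,0,0],[0,0,0.05],1],
  [[0,0,0],[0,0,0.05],1],
  [[0,0,0],[0,0,0.05],1],
  [[0,0,0],[0,0,0.05],1],
  [[0,0,0],[0,0,0.05],1],
])

```text
t: 5.07
ee_pos: [583.1, 84.9, 56.7]
orientation: [3.087, 0.582, 0.0]
ft_force: [0.2, -0.0, 0.4]
width: 11.7
```

```bash
python3 look.py tw1 583 84.5 56
```

```text
5.0667 [583.12  84.94  56.66] yaw x 21.344047135933913 tilt [ 0. -0. -1.] F [ 0.18 -0.02  0.42] [ 0.03 -0.02  0.1 ] w 11.726873236769364 q [ 0.12  0.6   1.8  -0.    0.74  1.32]
tool shift mm [-0.28  0.37  0.66]
```

Request:
carry_out([
  [[0,0,0],[0,0,0.05],1],
  [[0,0,0],[0,0,0.05],1],
  [[0,0,0],[0,0,0.05],1],
  [[0,0,0],[0,0,0.05],1],
  [[0,0,0],[0,0,0.05],1],
  [[0,0,0],[0,0,0.05],1],
  [[0,0,0],[0,0,0.05],1],
  [[0,0,0],[0,0,0.05],1],
  [[0,0,0],[0,0,0.05],1],
  [[0,0,0],[0,0,0.05],1],
  [[0,0,0],[0,0,0.05],1],
  [[0,0,0],[0,0,0.05],1],
])

```text
t: 6.17
ee_pos: [583.0, 85.5, 56.6]
orientation: [-3.121, 0.353, 0.0]
ft_force: [-1.1, 3.7, -0.9]
width: 12.2
```

Request:
carry_out([
  [[0,0,0],[0,0,0.04],1],
  [[0,0,0],[0,0,0.04],1],
  [[0,0,0],[0,0,0.03],1],
  [[0,0,0],[0,0,0.02],1],
  [[0,0,0],[0,0,0],1],
])

```text
t: 6.58
ee_pos: [583.1, 85.6, 56.7]
orientation: [-3.092, 0.554, 0.0]
ft_force: [1.3, 5.7, -1.6]
width: 11.9
```

```bash
python3 look.py tw2 583 84.5 56
```

```text
6.5833 [583.11  85.64  56.67] yaw x -20.301114032014922 tilt [ 0.  0. -1.] F [ 1.3   5.74 -1.57] [1.11 0.03 0.08] w 11.941186281247933 q [0.13 0.6  1.8  0.   0.74 2.05]
tool shift mm [0.29 1.11 0.67]
```

View pics/tw2.png

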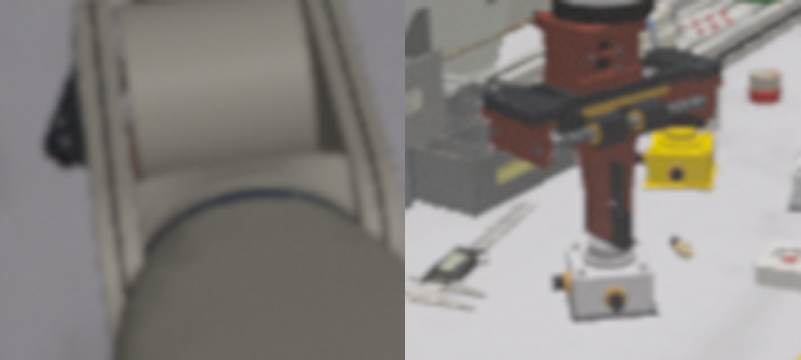

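Request:
carry_out([
  [[0,-0.0006,0],[0,0,0.03],1],
  [[0,0,0],[0,0,0.03],1],
  [[0,0,0],[0,0,0],1],
])

```text
t: 6.93
ee_pos: [583.1, 85.7, 56.7]
orientation: [-3.075, 0.645, 0.0]
ft_force: [-0.7, 3.3, -0.3]
width: 11.8
```

```bash
python3 - <<'E'
from workcell import readout
import numpy as np
o=readout.get_obs();v=o["orientation"];print(o["t"],np.degrees(2*np.arctan2(v[1],v[0])),o["ft_force"],o["moment"],o["qpos"][5])
E
```

```text
6.9333 336.2949934675743 [-0.70931513  3.27340103 -0.30391806] [0.64580679 0.13867174 0.3236848 ] 2.1101015052223175
```

The moment jumped from 0.08 to 0.32 N m at 60.7°, so the handle is on its stop. I'll add a little preload and hold it there.

Request:
carry_out([
  [[0,0,0],[0,0,0.02],1],
  [[0,0,0],[0,0,0],1],
  [[0,0,0],[0,0,0],1],
  [[0,0,0],[0,0,0],1],
  [[0,0,0],[0,0,0],1],
  [[0,0,0],[0,0,0],1],
  [[0,0,0],[0,0,0],1],
  [[0,0,0],[0,0,0],1],
  [[0,0,0],[0,0,0],1],
])

```text
t: 7.68
ee_pos: [583.1, 85.7, 56.6]
orientation: [-3.068, 0.676, 0.001]
ft_force: [-1.3, 5.4, 0.6]
width: 11.9
```

```bash
python3 look.py hold 583 84.5 56
```

```text
7.6833 [583.11  85.68  56.64] yaw x -24.84397896197319 tilt [-0.  0. -1.] F [-1.31  5.42  0.63] [1.   0.24 0.54] w 11.915655509189325 q [0.13 0.6  1.8  0.   0.74 2.13]
tool shift mm [0.39 1.12 0.64]
```

Request:
carry_out([
  [[0,0,0],[0,0,0],1],
  [[0,0,0],[0,0,0],1],
  [[0,0,0],[0,0,0],1],
  [[0,0,0],[0,0,0],1],
  [[0,0,0],[0,0,0],1],
  [[0,0,0],[0,0,0],1],
  [[0,0,0],[0,0,0],1],
  [[0,0,0],[0,0,0],1],
  [[0,0,0],[0,0,0],1],
])

```text
t: 8.53
ee_pos: [583.2, 85.7, 56.7]
orientation: [-3.068, 0.676, 0.0]
ft_force: [-2.8, 4.4, 0.8]
width: 11.7
```

```bash
python3 look.py hold2 583 84.5 56
```

```text
8.5333 [583.18  85.69  56.67] yaw x -24.844178136387256 tilt [-0.  0. -1.] F [-2.81  4.44  0.84] [0.97 0.28 0.52] w 11.731212765661997 q [0.13 0.6  1.8  0.   0.74 2.13]
tool shift mm [0.34 1.16 0.67]
```

View pics/hold2.png

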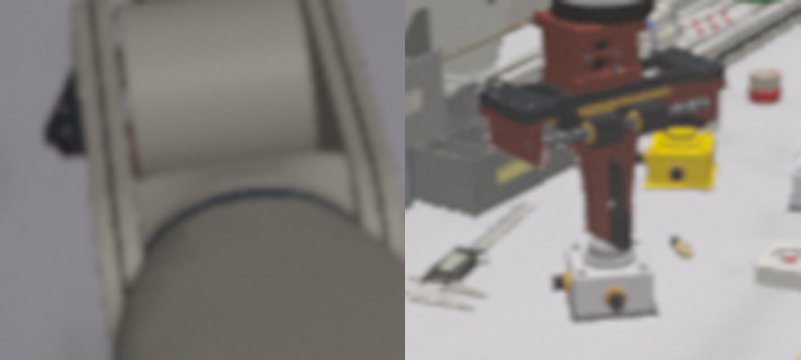

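The handle was held on the stop from t=6.9 to 8.5 s with a steady moment of about 0.5 N m, and the picture shows the handle still gripped. I'm releasing with the arm still.

Request:
carry_out([
  [[0,0,0],[0,0,0],0],
  [[0,0,0],[0,0,0],0],
  [[0,0,0],[0,0,0],0],
  [[0,0,0],[0,0,0],0],
  [[0,0,0],[0,0,0],0],
  [[0,0,0],[0,0,0],0],
  [[0,0,0],[0,0,0],0],
  [[0,0,0],[0,0,0],0],
  [[0,0,0],[0,0,0],0],
  [[0,0,0],[0,0,0],0],
  [[0,0,0],[0,0,0],0],
  [[0,0,0],[0,0,0],0],
])

```text
t: 9.63
ee_pos: [583.3, 85.5, 56.7]
orientation: [-3.068, 0.677, 0.0]
ft_force: [-0.2, -0.0, -0.0]
width: 86.4
```

Request:
carry_out([
  [[0,0,0],[0,0,0],0],
  [[0,0,0],[0,0,0],0],
  [[0,0,0],[0,0,0],0],
  [[0,0,0],[0,0,0],0],
  [[0,0,0],[0,0,0],0],
  [[0,0,0],[0,0,0],0],
  [[0,0,0],[0,0,0],0],
  [[0,0,0],[0,0,0],0],
  [[0,0,0],[0,0,0],0],
  [[0,0,0],[0,0,0],0],
  [[0,0,0],[0,0,0],0],
  [[0,0,0],[0,0,0],0],
])

```text
t: 10.63
ee_pos: [583.3, 85.5, 56.7]
orientation: [3.068, -0.677, 0.0]
ft_force: [0.3, -0.1, -0.3]
width: 87.6
```

```bash
python3 look.py rel 583 84.5 200
```

```text
10.6333 [583.3   85.5   56.68] yaw x -24.878644065045155 tilt [ 0. -0. -1.] F [ 0.33 -0.07 -0.33] [0.01 0.   0.01] w 87.59663866017972 q [ 0.13  0.6   1.8  -0.    0.74  2.13]
tool shift mm [   0.15    1.03 -143.32]
```

View pics/rel.png

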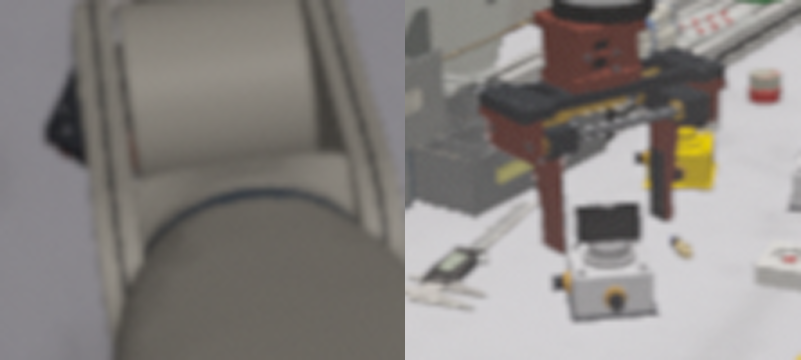

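The fingers are wide open and clear of the valve. The bar is back in its home orientation at (608,222) in the composite. I'm lifting away.

Request:
carry_out([
  [[0,0,-0.01],[0,0,0],0],
  [[0,0,-0.02],[0,0,0],0],
  [[0,0,-0.025],[0,0,0],0],
  [[0,0,-0.025],[0,0,0],0],
  [[0,0,-0.025],[0,0,0],0],
  [[0,0,-0.025],[0,0,0],0],
  [[0,0,-0.02],[0,0,0],0],
  [[0,0,-0.01],[0,0,0],0],
  [[0,0,0],[0,0,0],0],
])

```text
t: 11.48
ee_pos: [584.7, 85.7, 219.7]
orientation: [-3.066, 0.676, -0.007]
ft_force: [0.6, 0.1, 0.5]
width: 87.7
```

Request:
carry_out([
  [[-0.02,0.015,0],[0,0,0],0],
  [[-0.02,0.015,0],[0,0,0],0],
  [[-0.02,0.015,0],[0,0,0],0],
  [[-0.02,0.015,0],[0,0,0],0],
  [[-0.02,0.015,0],[0,0,0],0],
  [[-0.02,0.015,0],[0,0,0],0],
  [[-0.02,0.015,0],[0,0,0],0],
  [[0,0,0],[0,0,0],0],
  [[0,0,0],[0,0,0],0],
])

```text
t: 12.23
ee_pos: [410.8, 49.0, 215.9]
orientation: [3.067, -0.677, -0.002]
ft_force: [0.3, -0.1, 0.5]
width: 88.1
```

```bash
python3 look.py end 583 84.5 200; python3 - <<'E'
from h import *
b=cv2.cvtColor(imaging.get_image("side"),cv2.COLOR_RGB2BGR); a=cv2.imread("pics/side0.png")
cv2.imwrite("pics/cmp.png",np.vstack([cv2.resize(i[160:230,205:340],(540,280)) for i in(a,b)]))
for s in [np.s_[180:225,215:260],np.s_[160:192,284:312]]:
    print(cv2.absdiff(a[s],b[s]).mean(), cv2.absdiff(a[s],b[s]).max())
E
```

```text
12.2333 [410.77  48.96 215.94] yaw x -24.89370920187383 tilt [-0. -0. -1.] F [ 0.33 -0.11  0.49] [ 0.03 -0.04 -0.03] w 88.07728296130261 q [0.09 0.12 2.08 0.   0.95 2.1 ]
tool shift mm [ 141.28 -104.75   15.68]
3.656625514403292 7
3.3954613095238093 6
```

View pics/cmp.png

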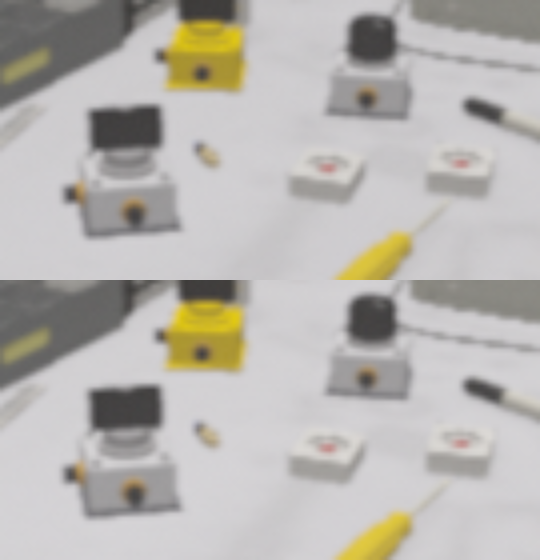

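The before and after views match: the pixel difference at both valves is at most 7 levels, which is uniform lighting change. The handle is home and the regulator is unchanged.

```bash
python3 -c "
from workcell import close_job
print(close_job())"
```

```text
the job is handed in; nothing more can be done
None
```

The purge is done and handed in at about 12 s of the 35 s allowed. I gripped the grey valve's wing handle, turned it clockwise to its stop, held it, and let it spring back by itself.

- **Grip:** the fingers closed to 12.0 mm, which matches the bar's thickness. The highest wrist force I read was about 6 N.
- **Stop:** the moment about the handle's axis jumped from 0.08 to 0.32 N m at 60.7° of tool turn. I added a little preload and held it for about 1.6 s at roughly 0.5 N m.
- **Release:** the fingers opened fully with the arm still. I waited 2.1 s, then lifted away and backed off.
- **Last checks:** in the side view, the areas around the purge valve and the regulator differ from the first picture by at most 7 grey levels, evenly spread. The handle is home, the regulator looks unchanged, and nothing touches the robot (force under 1 N).
- **What disagreed or could not be checked:** the handle's axis turned out about 1 mm further in +y than my camera estimate, and I corrected that during the twist. While the arm was over the valve it blocked the top camera, so those checks rest on the side view alone. I did not retake the top view at the end either.

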